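# Park a keyed lens carrier and lay its cover bar

## Task

Put the black lens carrier into the ring of the cradle, turned so that the notch in its flange goes over the key in the ring and it sits fully home and flat; lower it gently, do not drop or force it. Then, to shield the lens, lay the dark steel cover bar, grip fin up, across the cradle's two posts so that it lies flat down in both saddles. Leave everything else on the table where it is.

Things in the scene. Friction and masses are not known exactly. Their poses are not given: they have to be found in the camera images.
- carrier_mid (a point): Lens carrier: loose, black, 0.2 kg, standing on the table. Round flange 65 mm across, 10 mm thick, with one notch in its rim; on it a smooth round barrel 40 mm across, 34 mm high, lens on top (hold it by the barrel, from any side). 44 mm high in all. This point: on the axis, 22 mm above the underside. z is up; the notch lies in its own -x direction.
- carrier: The same lens carrier; origin at the centre of its underside, axes as above. The notch is 13 mm wide at the mouth and 7.5 mm deep; a small white index line on the top of the barrel, near its edge, points to it.
- seat (a point): Centre of the floor inside the cradle's aluminium ring, 6 mm above the table. Ring 69.4 mm inside, 84 mm outside; rim 16 mm above the table (flush with the seated flange), upper 3 mm bevelled. Its key is a block 8 mm wide on the inner wall in the seat's -x direction, reaching in to 26.5 mm from the centre, top 14 mm above the table.
- cradle: The fixed cradle: white base plate 96 (x) x 232 (y) x 6 mm, the ring in the middle, a post at each y end. Origin under the seat at table height, same axes as seat and saddles. The flange goes down into the ring only when the carrier's axes are turned like these, within about 4 degrees; then its underside rests on the floor.
- saddles (a point): Midway between the two saddle floors, 54 mm above the table, straight above the seat. The posts lie 72 to 110 mm from here along +y and -y. Each saddle floor is 36 mm wide in x between cheeks 6 mm high, and ends at a 6 mm high stop 104 mm from here; it is open to the middle. The seated carrier's top is 4 mm lower than the floors.
- bar_grip (a point): Cover bar: loose, dark steel, 0.22 kg, lying on the table fin up: flat bar 30 mm wide (x), 200 mm long (y), 8 mm thick, with an upright grip fin in the middle of its top, 12 mm thick (x), 50 mm long (y), 30 mm high. This point: middle of the fin, 23 mm above the bar's underside. Same end for end.
- bar: The same cover bar; origin at the centre of its underside, axes as above.
- spacer: Bystander: black ring lying flat, 38 mm outside, 12 mm high. Origin at the underside.
- eyepiece: Bystander: black eyepiece standing upright, 34 mm across, 46 mm high. Origin at the underside.
- objective: Bystander: steel microscope objective standing nose up, 28 mm across, 42 mm high. Origin at the underside.
- dish: Bystander: shallow round glass dish, 90 mm across, 16 mm high. Origin at the underside.
- cleaner: Bystander: amber jar, 44 mm across, 75 mm high. Origin at the underside.
- spanner: Bystander: steel spanner lying flat, 140 mm long. Origin at the underside, midway.
- blank: Bystander: plain aluminium cylinder, 40 mm across, 30 mm high, without flange: not the lens carrier. Origin at the underside.
Mind the look-alikes: they are no part of the job. Leave any purple look-alike of the carrier alone.

How it is judged:
By the outcome, as a careful person would: the job done as asked, in the order asked, and still so for the second after the job is handed in, with the robot touching nothing.
It also fails if it takes over 64 s, if anything falls off the work surface, if the arm or the gripper's body presses on something with over 40 N, if the wrist force passes 120 N, or if a joint passes its speed limit or range.

## Robot

A 7-joint arm with a two-finger parallel gripper is mounted at the origin on the work surface. World frame = base frame: x ahead of the robot, y to its left, z up, the work surface at z = 0. Lengths are in m, angles in rad, forces in N, time in s.
With the tool pointing down it reaches from about 0.35 to 0.9 m from the base axis. Payload 8.1 kg.
Tool frame: the origin (TCP) lies midway between the tips of the shut fingers; the grasp point (between the pads) lies 19 mm behind it; z points along the fingers, y is the line along which they close (so a half turn about z gives the same grasp; the last joint's range is limited). The gripper opens to 92 mm and grips with 3 to 60 N. Pads are 19 mm wide; open, the fingers measure 130 mm over their backs; the gripper's body (75 mm by 190 mm) begins 47 mm behind the grasp point.
Start: joints at [1.07, 0.434, 0.025, 1.573, -0.012, 1.134, -0.075], TCP at [0.242, -0.576, 0.227] pointing down, gripper open.
Joint ranges: [-2.62, 2.62], [-0.44, 2.09], [-1.27, 1.32], [0.08, 2.57], [-1.32, 4.46], [0.12, 2], [-2.74, 2.74]. Speed limits (rad/s): [2.22, 2.22, 3.01, 3.01, 3.14, 3.14, 3.14].

## Interface

Orientations are given as a rotation vector (axis times angle).
In Python, from cell import readout, get_image, calibration, ticket gives the robot as it stands. The module is installed in compiled form; this text tells all that it offers.
- The arm moves only by the tool move_arm, never from a script. Its argument "series" is a list of rows, each a list of 6 numbers: the shift along the world's x, y, z as a fraction of full scale, then the turn, a rotation vector about the world's x, y, z as a fraction of full scale. A call has 1 to 5 rows; each row is the pose to reach, as a shift and turn from the pose commanded when the call began; what a row does not reach only later rows make up. Full scale, the value 1, is 0.75 m for a shift and 60 degrees for a turn. A row lasts 1/10 s, in which the tool goes at most 50 mm and 8.59 degrees, less where a joint would pass 70% of its speed; a pose out of reach is approached as far as the arm can. A call with a number of a shift or a turn outside -1 to 1 is refused whole. A call with a gripper value outside its range is refused whole. "claw" is the opening, from -1 (shut) to 1 (fully open), so that 0 is half open, set as the call begins (left out, the last holds). The fingers move at their own pace and stop on an object; "squeeze" is the grip in N (left out, the last holds). Time passes only in rows, so rows that repeat a pose let the fingers close. It gives the time, the measured TCP pose, the force, the opening and the grip force at its end, in the units of the state.
- readout.observe(): the state, without advancing time (a new reading comes with each control period).
- get_image(name): name is "scene" or "top" or "wrist"; returns (picture, depth): 384x512x3 uint8, red, green, blue; 384x512 float32, m along the optical axis (not along the pixel's ray), 0 where there is no reading.
- calibration(name): a dict with "fx", "fy", "cx", "cy" (pixels), "k1" (the pictures are not rectified: a ray, as slopes to the right and down, at radius r is drawn at 1 + k1 r^2 times it, then the intrinsics apply), "view" (4x4, takes a point from world to camera coordinates); the wrist camera has in their place "mount" (4x4, takes a point from camera to tool coordinates, whose origin is the TCP and whose axes are the flange's). Camera axes: x right, y down, z forward; pixel columns grow to the right and rows downward; lengths in m; the calibration is good to about 2 mm. A picture is of the moment at which its call begins: read the wrist's pose just before it. calibration takes no time and is no camera call.
- ticket.sign_off(): hands the job in; it is judged then, once.
The state is a dict: "clock": time; "joints": joint angles; "dq": joint speeds; "joint_efforts": joint torques, N m; "position": TCP position; "ee_rot": TCP orientation; "force": force on the tool from outside, world axes, zero at the start; "ft_torque": the same for the moment, N m; "width": opening from 0.0 (shut) to 1.0 (fully open); "gripper_force": force on a finger pad.
Only numpy, scipy, OpenCV 4.12 (cv2) and the standard library are available. Lean on these libraries where they do the work, as an engineer would, in place of code of your own. Each camera call takes 0.05 s, during which the arm holds its last target. There are 200 camera calls.

## Working session

There is one attempt and no reset: what is moved stays moved. The work goes in short steps, Python scripts to look and compute and a tool call to move; the robot and the scene stay as the last step left them, time stands still between calls to the robot, and variables do not carry over. Pictures are saved under pics/ and viewed, at most 11 in all, crops included, and the job is handed in when it is done.

Besides the shell and the picture viewer there is one more tool, called after "Call:" by a JSON object that holds its "method" and its "body", one argument or row to a line. move_arm: Moves the arm, as the interface text tells. Shift numbers are shares of 0.75 m and turn numbers shares of 60 degrees, none past 1 either way. Its arguments: {"type":"object","properties":{"series":{"type":"array"},"claw":{"type":"number"},"squeeze":{"type":"number"}},"required":["series"]}

```bash
mkdir -p pics; cat > h.py <<'E'
import numpy as np, cv2
from cell import readout,get_image,calibration,ticket
from scipy.spatial.transform import Rotation as R
def grab(n,tag):
    s=readout.observe(); p,d=get_image(n); c=calibration(n)
    if n=='wrist':
        T=np.eye(4);T[:3,:3]=R.from_rotvec(s['ee_rot']).as_matrix();T[:3,3]=s['position']
        c['c2w']=T@np.array(c['mount'])
    else: c['c2w']=np.linalg.inv(np.array(c['view']))
    cv2.imwrite(f'pics/{tag}.png',p[:,:,::-1]); np.savez(f'pics/{tag}.npz',p=p,d=d,c2w=c['c2w'],K=[c[k] for k in('fx','fy','cx','cy','k1')])
    return p,d
def rays(tag,uv):
    z=np.load(f'pics/{tag}.npz'); fx,fy,cx,cy,k=z['K']
    a=cv2.undistortPoints(np.array(uv,float).reshape(-1,1,2),np.array([[fx,0,cx],[0,fy,cy],[0,0,1]]),np.array([k,0,0,0,0.])).reshape(-1,2)
    return z['c2w'],np.c_[a,np.ones(len(a))]
def onplane(tag,uv,h):
    M,a=rays(tag,uv); w=a@M[:3,:3].T; o=M[:3,3]
    return o+w*((h-o[2])/w[:,2])[:,None]
def cloud(tag):
    z=np.load(f'pics/{tag}.npz'); v,u=np.mgrid[:384,:512]
    M,a=rays(tag,np.c_[u.ravel(),v.ravel()])
    P=(a*z['d'].reshape(-1,1))@M[:3,:3].T+M[:3,3]
    return P.reshape(384,512,3),z['d']>0,z['p']
E
python3 - <<'E'
from h import *
s=readout.observe();print(s)
for n in('top','scene'):
    p,d=grab(n,n+'0'); z=np.load(f'pics/{n}0.npz'); print(n,z['K'],z['c2w'].round(3))
print(calibration('wrist'))
a=cv2.imread('pics/top0.png');b=cv2.imread('pics/scene0.png')
cv2.imwrite('pics/a.png',cv2.resize(a,(800,600)))
E
```

```text
{'clock': 0.0, 'joints': array([ 1.07039501,  0.43520969,  0.02497027,  1.57410967, -0.01159363,
        1.13399486, -0.07509644]), 'dq': array([ 1.34546875e-03, -1.04257449e-03,  8.89506495e-05,  1.30609670e-03,
       -5.76081860e-04, -4.24555273e-05, -7.56180546e-04]), 'joint_efforts': array([-1.25043720e-03, -6.67872620e+01,  9.84572992e-01, -3.14467084e+01,
       -6.05082954e-02,  4.28592833e-02,  1.67406197e-04]), 'position': array([ 0.24186558, -0.57574205,  0.22594834]), 'ee_rot': array([-3.07819322e+00, -6.20360342e-01,  7.13857878e-04]), 'force': array([0.63274861, 0.47773216, 0.38591104]), 'ft_torque': array([0.01692842, 0.028282  , 0.00337461]), 'gripper_force': 0.0, 'width': 0.9994428782019209}
top [ 4.24188707e+02  4.24188707e+02  2.49298602e+02  1.91159808e+02
 -1.08789036e-01] [[ 1.000e-03 -9.930e-01  1.140e-01  4.030e-01]
 [-1.000e+00 -2.000e-03 -9.000e-03  2.000e-03]
 [ 9.000e-03 -1.140e-01 -9.930e-01  1.401e+00]
 [ 0.000e+00  0.000e+00  0.000e+00  1.000e+00]]
scene [ 4.50241341e+02  4.50241341e+02  2.52974330e+02  1.90707430e+02
 -3.83033642e-03] [[-0.424  0.521 -0.74   1.511]
 [ 0.906  0.25  -0.342  0.453]
 [ 0.007 -0.816 -0.578  0.804]
 [ 0.     0.     0.     1.   ]]
{'fx': 287.46713158969106, 'fy': 287.46713158969106, 'cx': 259.178577871842, 'cy': 192.14713746047784, 'k1': -0.05318983408246571, 'mount': array([[-5.20280022e-04, -9.50466457e-01, -3.10826709e-01,
         8.42654228e-02],
       [ 9.99999809e-01, -3.91117966e-04, -4.77872110e-04,
        -3.65437059e-05],
       [ 3.32631501e-04, -3.10826899e-01,  9.50466479e-01,
        -1.58620038e-01],
       [ 0.00000000e+00,  0.00000000e+00,  0.00000000e+00,
         1.00000000e+00]])}
```

View pics/a.png

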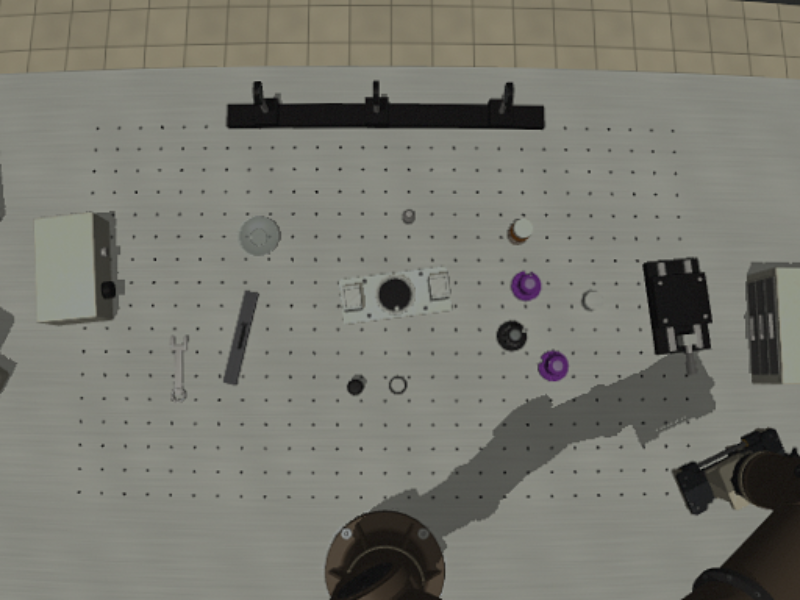

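View pics/scene0.png

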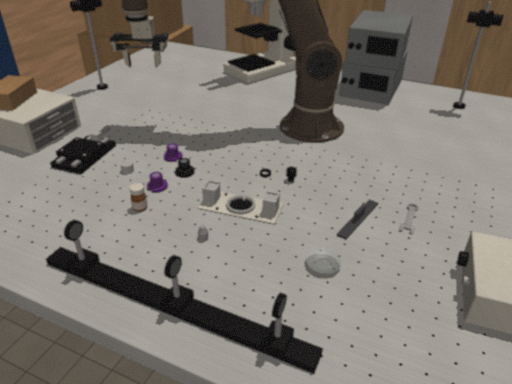

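The top picture (800-wide scale) shows the black carrier at (511,335), between two purple look-alikes at (526,286) and (553,365). The cradle ring is at (395,294) and the bar at (241,337).

```bash
python3 - <<'E'
from h import *
f=512/800
for n,u,h in(('carrier',(511,335),.03),('purp1',(526,286),.03),('purp2',(553,365),.03),('ring',(395,294),.016),('bar',(241,337),.008),('barA',(252,293),.008),('barB',(231,383),.008),('postL',(353,296),.056),('postR',(439,286),.056)):
    print(n,onplane('top0',[[u[0]*f,u[1]*f]],h).round(3))
s=readout.observe();print(R.from_rotvec(s['ee_rot']).as_matrix().round(3))
E
```

```text
carrier [[ 0.485 -0.263  0.03 ]]
purp1 [[ 0.588 -0.297  0.03 ]]
purp2 [[ 0.422 -0.35   0.03 ]]
ring [[ 0.572 -0.021  0.016]]
bar [[0.481 0.303 0.008]]
barA [[0.575 0.282 0.008]]
barB [[0.384 0.322 0.008]]
postL [[0.563 0.065 0.056]]
postR [[ 0.584 -0.111  0.056]]
[[ 0.922  0.387 -0.001]
 [ 0.387 -0.922  0.001]
 [-0.    -0.001 -1.   ]]
```

Call:
{"method": "move_arm", "body": {
  "series": [
    [0.324,0.417,-0.107,0,0,0],
    [0.324,0.417,-0.107,0,0,0],
    [0.324,0.417,-0.107,0,0,0],
    [0.324,0.417,-0.107,0,0,0],
    [0.324,0.417,-0.107,0,0,0]
  ],
  "claw": 1
}}

```text
clock: 0.6
position: [0.3931, -0.3809, 0.1766]
ee_rot: [-3.08, -0.62, 0.0]
force: [0.6, -0.3, 0.8]
width: 0.995
gripper_force: 0.0
```

Call:
{"method": "move_arm", "body": {
  "series": [
    [0.123,0.157,-0.04,0,0,0],
    [0.123,0.157,-0.04,0,0,0],
    [0.123,0.157,-0.04,0,0,0],
    [0.123,0.157,-0.04,0,0,0]
  ]
}}

```text
clock: 1.0
position: [0.4885, -0.2573, 0.1458]
ee_rot: [-3.073, -0.635, -0.002]
force: [-0.9, -0.0, -0.4]
width: 1.003
gripper_force: 0.0
```

```bash
python3 - <<'E'
from h import *
grab('wrist','w1');print(readout.observe()['position'])
a=cv2.imread('pics/w1.png');cv2.imwrite('pics/w1b.png',cv2.resize(a,(800,600)))
E
```

```text
[ 0.48669318 -0.26041204  0.14608394]
```

View pics/w1b.png

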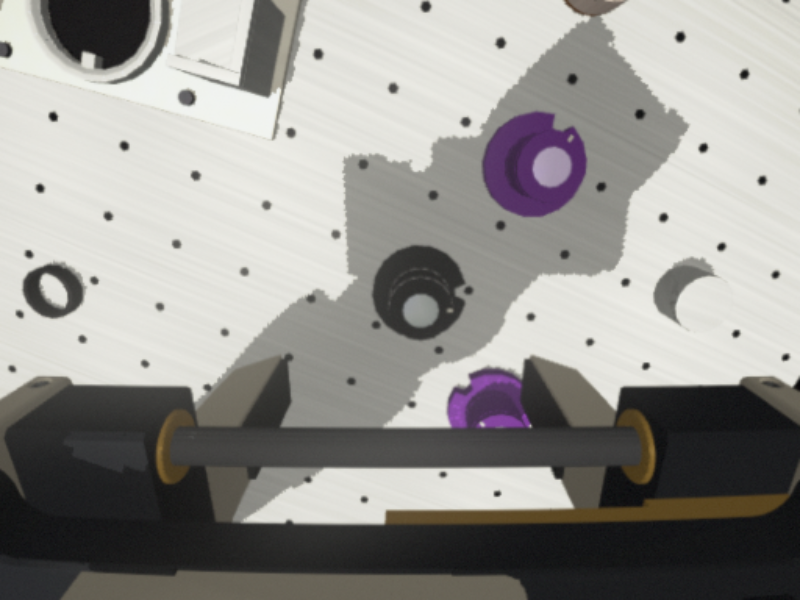

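The carrier is at (419,292), with its lens at (420,310) and its notch and index at the right near (458,290) and (449,311). The cradle's key shows at (90,60) on the ring's robot side, so cradle +x points away from the robot.

```bash
cat >> h.py <<'E'
def carrier(tag,u0,z0=0,r=45):
    """lens (bright disc) and index line near pixel u0; returns barrel centre and yaw"""
    z=np.load(f'pics/{tag}.npz'); g=cv2.cvtColor(z['p'],cv2.COLOR_RGB2GRAY)
    x,y=map(int,u0); s=g[y-r:y+r,x-r:x+r]
    dk=(s<65).astype('uint8'); n,l,st,c=cv2.connectedComponentsWithStats(dk)
    k=l[r,r] or 1+np.argmax(st[1:,4]); c0=max(cv2.findContours((l==k).astype('uint8'),0,1)[0],key=cv2.contourArea)
    m=np.zeros_like(s); cv2.drawContours(m,[cv2.convexHull(c0)],-1,1,-1)
    b=((s>85)&(m>0)).astype('uint8'); n,l,st,c=cv2.connectedComponentsWithStats(b)
    for i in range(1,n):
        if st[i,4]>=3: q=c[i]+[x-r,y-r]; print('blob',st[i,4],q.round(1),'z44',onplane(tag,[q],z0+.044)[0].round(4),'z10',onplane(tag,[q],z0+.01)[0].round(4))
    cv2.imwrite('pics/dbg.png',cv2.resize(np.hstack([s,m*200,b*250]),None,fx=3,fy=3))
E
python3 - <<'E'
from h import *
carrier('w1',(268,180))
P,ok,p=cloud('w1')
d=(np.hypot(P[...,0]-.485,P[...,1]+.263)<.06)&ok
q=P[d]; t=q[(q[:,2]>.038)]; fl=q[(q[:,2]>.006)&(q[:,2]<.016)]
print(len(t),t.mean(0),t.min(0),t.max(0)); print(fl.min(0),fl.max(0))
a=cv2.resize(p[140:230,230:320,::-1],(540,540),interpolation=cv2.INTER_CUBIC)
cv2.imwrite('pics/w1c.png',np.clip(a*2.,0,255).astype('uint8'))
E
```

```text
blob 46 [293.8 186.3] z44 [ 0.506  -0.2849  0.044 ] z10 [ 0.4982 -0.2927  0.01  ]
blob 405 [268.8 198.4] z44 [ 0.4855 -0.268   0.044 ] z10 [ 0.4751 -0.2737  0.01  ]
blob 11 [287.6 198.1] z44 [ 0.493  -0.2845  0.044 ] z10 [ 0.4835 -0.2923  0.01  ]
39833 [ 0.51022424 -0.2541428   0.22992796] [ 0.45783495 -0.31005773  0.03831164] [ 0.53976103 -0.2030596   0.26054516]
[ 0.4529051  -0.30045082  0.00601343] [ 0.51767283 -0.23609125  0.01550281]
```

View pics/w1c.png

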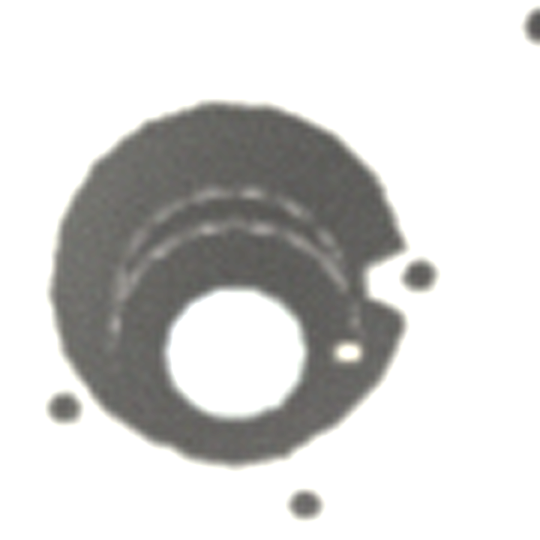

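Call:
{"method": "move_arm", "body": {
  "series": [
    [-0.0016,-0.01,-0.06,0,0,0],
    [-0.0016,-0.01,-0.12,0,0,0],
    [-0.0016,-0.01,-0.16,0,0,0],
    [-0.0016,-0.01,-0.17,0,0,0],
    [-0.0016,-0.01,-0.17,0,0,0]
  ]
}}

```text
clock: 1.55
position: [0.4823, -0.2731, 0.019]
ee_rot: [-3.079, -0.619, 0.003]
force: [0.2, -0.6, 0.5]
width: 0.998
gripper_force: 0.0
```

Call:
{"method": "move_arm", "body": {
  "series": [
    [0,0,0,0,0,0],
    [0,0,0,0,0,0],
    [0,0,0,0,0,0],
    [0,0,0,0,0,0],
    [0,0,0,0,0,0]
  ],
  "claw": -1,
  "squeeze": 15
}}

```text
clock: 2.05
position: [0.4838, -0.2726, 0.0201]
ee_rot: [3.079, 0.621, 0.001]
force: [-0.3, 0.7, 0.2]
width: 0.614
gripper_force: 0.0
```

Call:
{"method": "move_arm", "body": {
  "series": [
    [0,0,0,0,0,0],
    [0,0,0,0,0,0],
    [0,0,0,0,0,0],
    [0,0,0,0,0,0],
    [0,0,0,0,0,0]
  ]
}}

```text
clock: 2.55
position: [0.4833, -0.2722, 0.0196]
ee_rot: [-3.079, -0.621, 0.0]
force: [-1.4, 2.2, 3.4]
width: 0.433
gripper_force: 15.0
```

```bash
python3 - <<'E'
from h import *
for i in range(4): grab('wrist','w2');print(readout.observe()['position'],readout.observe()['clock'])
a=cv2.imread('pics/w2.png');cv2.imwrite('pics/w2b.png',cv2.resize(np.clip(a[170:330,140:380]*1.7,0,255).astype('uint8'),(780,520)))
E
```

```text
[ 0.48333213 -0.2721659   0.01957775] 2.6
[ 0.4833678  -0.27219695  0.0195973 ] 2.65
[ 0.48334913 -0.27212539  0.01959638] 2.7
[ 0.48334084 -0.27216171  0.01959396] 2.75
```

View pics/w2b.png

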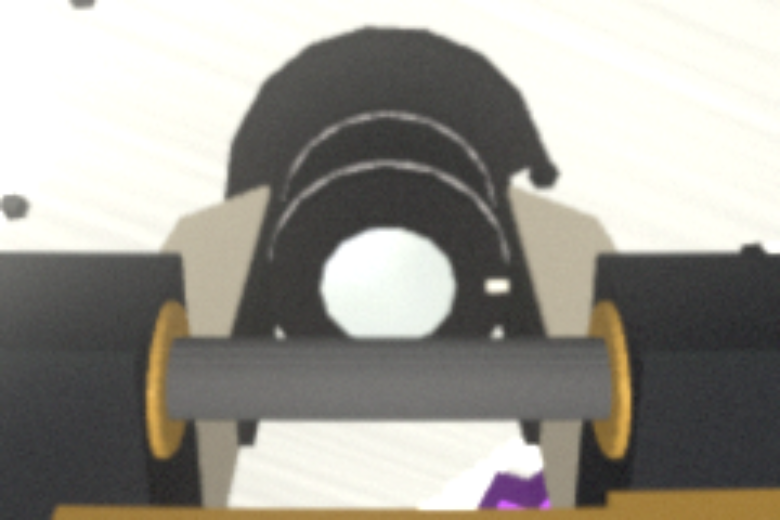

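Carrier gripped. In the crop the lens centre is (388,286) and the index mark is (497,286), so the notch points nearly along tool +y. I'll quantify this, then lift and go look at the ring.

```bash
python3 - <<'E'
from h import *
s=readout.observe();T=R.from_rotvec(s['ee_rot']).as_matrix()
z=np.load('pics/w2.npz'); g=z['p'].astype(int).sum(2)/3
def blob(x0,x1,y0,y1,t):
    m=np.zeros(g.shape);m[y0:y1,x0:x1]=g[y0:y1,x0:x1]>t; v,u=np.nonzero(m); print(u.min(),u.max(),v.min(),v.max(),len(u)); w=g[v,u]-t; return (u*w).sum()/w.sum(),(v*w).sum()/w.sum()
i=blob(286,300,252,264,70); 
m=((g>75)&(np.abs(np.arange(512)-259)<26)[None]&((np.arange(384)>228)&(np.arange(384)<273))[:,None]).astype('uint8')
c=max(cv2.findContours(m,0,1)[0],key=cv2.contourArea).reshape(-1,2).astype(float)
P=onplane('w2',c,.044); loc=(P-s['position'])@T
print('lens extents tool',loc.min(0),loc.max(0))
ii=(onplane('w2',[i],.044)[0]-s['position'])@T; print('idx tool',ii)
print(T.round(4))
E
```

```text
289 296 256 260 33
lens extents tool [-0.0052144  -0.01145169 -0.02441191] [ 0.01419857  0.01044911 -0.02440117]
idx tool [ 0.00378297  0.01762767 -0.02441469]
[[ 9.219e-01  3.875e-01 -3.000e-04]
 [ 3.875e-01 -9.219e-01  3.000e-04]
 [-2.000e-04 -4.000e-04 -1.000e+00]]
```

Call:
{"method": "move_arm", "body": {
  "series": [
    [0,0,0.04,0,0,0],
    [0,0,0.1,0,0,0],
    [0,0,0.16,0,0,0],
    [0,0,0.2,0,0,0],
    [0,0,0.2,0,0,0]
  ]
}}

```text
clock: 3.25
position: [0.4861, -0.2742, 0.174]
ee_rot: [3.075, 0.618, 0.01]
force: [0.9, -0.4, -1.4]
width: 0.429
gripper_force: 15.0
```

Call:
{"method": "move_arm", "body": {
  "series": [
    [0.04,0.157,0,0,0,-0.14],
    [0.04,0.157,0,0,0,-0.28],
    [0.04,0.157,0,0,0,-0.42],
    [0.04,0.157,0,0,0,-0.56],
    [0.04,0.157,0,0,0,-0.7]
  ]
}}

```text
clock: 3.75
position: [0.5133, -0.1536, 0.1684]
ee_rot: [3.097, -0.527, -0.002]
force: [-0.9, -0.1, -1.5]
width: 0.434
gripper_force: 15.0
```

Call:
{"method": "move_arm", "body": {
  "series": [
    [0.04,0.157,0,0,0,-0.14],
    [0.04,0.157,0,0,0,-0.28],
    [0.04,0.157,0,0,0,-0.42],
    [0.04,0.157,0,0,0,-0.56],
    [0.04,0.157,0,0,0,-0.7]
  ]
}}

```text
clock: 4.25
position: [0.5433, -0.0359, 0.1682]
ee_rot: [2.704, -1.597, -0.002]
force: [0.1, -1.0, -2.5]
width: 0.432
gripper_force: 15.0
```

Call:
{"method": "move_arm", "body": {
  "series": [
    [0.04,0.157,0,0,0,-0.14],
    [0.04,0.157,0,0,0,-0.28],
    [0.04,0.157,0,0,0,-0.393],
    [0.04,0.157,0,0,0,-0.393],
    [0.04,0.157,0,0,0,-0.393]
  ]
}}

```text
clock: 4.75
position: [0.5734, 0.0819, 0.1686]
ee_rot: [2.322, -2.114, 0.002]
force: [-0.3, -0.2, -4.0]
width: 0.429
gripper_force: 15.0
```

```bash
python3 - <<'E'
from h import *
for i in range(6): grab('wrist','w3')
s=readout.observe();print(s['position'],s['dq'].round(4),s['joints'].round(2),R.from_rotvec(s['ee_rot']).as_matrix().round(3))
a=cv2.imread('pics/w3.png');cv2.imwrite('pics/w3b.png',cv2.resize(a,(800,600)))
E
```

```text
[0.572905   0.07949858 0.16891314] [ 0.0268 -0.0163 -0.0068 -0.0033 -0.0053  0.0047 -0.0009] [-0.88  0.57  0.99  1.81 -0.54  1.06 -2.73] [[ 0.096 -0.995 -0.001]
 [-0.995 -0.096 -0.001]
 [ 0.001  0.001 -1.   ]]
```

View pics/w3b.png

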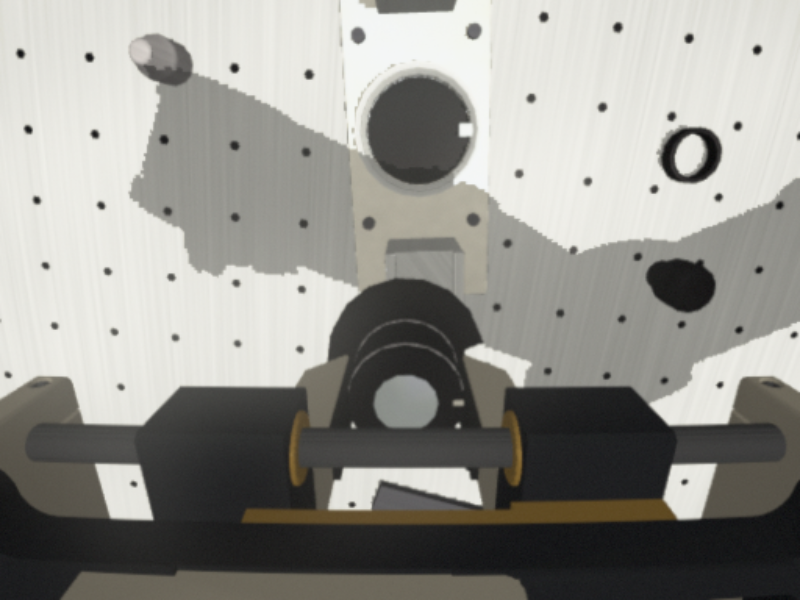

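The ring centre is at (417,130), with the key at its right (466,130). The plate's four screw holes at (358,35), (474,31), (369,223) and (473,219) give both centre and yaw. The held carrier's lens is at (405,402).

```bash
cat >> h.py <<'E'
def spot(tag,u,r=9,dark=True):
    z=np.load(f'pics/{tag}.npz'); g=cv2.cvtColor(z['p'],cv2.COLOR_RGB2GRAY).astype(float)
    x,y=int(round(u[0])),int(round(u[1])); s=g[y-r:y+r+1,x-r:x+r+1]
    if dark: s=255-s
    t=(s.max()+np.median(s))/2; n,l,st,c=cv2.connectedComponentsWithStats((s>t).astype('uint8'))
    k=1+np.argmin(np.hypot(*(c[1:]-r).T)); v,q=np.nonzero(l==k); w=s[v,q]-t
    return np.array([(q*w).sum()/w.sum()+x-r,(v*w).sum()/w.sum()+y-r])
E
python3 - <<'E'
from h import *
f=.64
s=readout.observe();T=R.from_rotvec(s['ee_rot']).as_matrix()
px=np.array([spot('w3',(x*f,y*f)) for x,y in((358,35),(474,31),(369,223),(473,219))])
W=onplane('w3',px,.006);print(px.round(1),W.round(4),'mean',W.mean(0))
for a,b in((0,1),(2,3),(2,0),(3,1)): d=W[b]-W[a];print(np.hypot(*d[:2]),np.degrees(np.arctan2(d[1],d[0])))
k=spot('w3',(466*f,130*f),8,False);K=onplane('w3',[k],.014)[0];print('key',K)
# ring circle: dark interior contour
z=np.load('pics/w3.npz');g=cv2.cvtColor(z['p'],cv2.COLOR_RGB2GRAY)
m=np.zeros_like(g);m[38:128,225:310]=g[38:128,225:310]<100
c=max(cv2.findContours(m,0,1)[0],key=cv2.contourArea);h=cv2.convexHull(c).reshape(-1,2).astype(float)
for hh in(.006,.013):
    Q=onplane('w3',h,hh)[:,:2];A=np.c_[2*Q,np.ones(len(Q))];so=np.linalg.lstsq(A,(Q**2).sum(1),rcond=None)[0];print('circ',hh,so[:2],np.sqrt(so[2]+(so[:2]**2).sum()))
P,ok,_=cloud('w3');r=P[ok&(abs(P[...,2]-.0155)<.003)&(np.hypot(P[...,0]-.572,P[...,1]+.02)<.05)]
Q=r[:,:2];A=np.c_[2*Q,np.ones(len(Q))];so=np.linalg.lstsq(A,(Q**2).sum(1),rcond=None)[0];print('depth ring',len(Q),so[:2],np.sqrt(so[2]+(so[:2]**2).sum()))
# held lens/index at its height
zt=s['position'][2]+.0244
gi=g
mm=np.zeros_like(g);mm[235:275,238:284]=g[235:275,238:284]>85
c=max(cv2.findContours(mm,0,1)[0],key=cv2.contourArea).reshape(-1,2).astype(float)
L=(onplane('w3',c,zt)-s['position'])@T;print('lens',L.min(0),L.max(0))
I=spot('w3',(458*f,403*f),4,False);print('idx',(onplane('w3',[I],zt)[0]-s['position'])@T)
print(s['position'],s['joints'].round(3),s['clock'])
E
```

```text
[[228.8  22.4]
 [302.7  19.7]
 [235.5 142.4]
 [302.4 140.1]] [[ 0.6179 -0.0754  0.006 ]
 [ 0.5444 -0.0852  0.006 ]
 [ 0.6021  0.0443  0.006 ]
 [ 0.5282  0.0345  0.006 ]] mean [ 0.57311923 -0.02042083  0.006     ]
0.07414374072192852 -172.44188087856395
0.07450262268050695 -172.44269737647002
0.12076571417006815 -82.48965599667247
0.12076700987357121 -82.31939016830297
key [ 0.54225143 -0.02444365  0.014     ]
circ 0.006 [ 0.57283569 -0.0203542 ] 0.03426997407613792
circ 0.013 [ 0.57301304 -0.01999658] 0.03352360691644377
depth ring 1956 [ 0.57349655 -0.02024874] 0.038141885423979394
lens [-0.0057957  -0.01038921 -0.02441436] [ 0.01418084  0.01143449 -0.02437968]
idx [ 0.00386628  0.01834878 -0.02437127]
[0.572905   0.07949858 0.16891314] [-0.885  0.571  0.991  1.813 -0.544  1.06  -2.732] 5.05
```

Call:
{"method": "move_arm", "body": {
  "series": [
    [0,-0.05,0,0,0,0],
    [0,-0.1,0,0,0,0],
    [0,-0.1288,0,0,0,0],
    [0,-0.1288,-0.05,0,0,0],
    [0,-0.1288,-0.1,0,0,0]
  ]
}}

```text
clock: 5.55
position: [0.574, -0.0188, 0.0947]
ee_rot: [-2.319, 2.115, -0.002]
force: [1.1, 0.7, -2.8]
width: 0.43
gripper_force: 15.0
```

Call:
{"method": "move_arm", "body": {
  "series": [
    [0,0,-0.02,0,0,0],
    [0,0,-0.04,0,0,0],
    [0,0,-0.04,0,0,0],
    [0,0,-0.04,0,0,0]
  ]
}}

```text
clock: 5.95
position: [0.5741, -0.0163, 0.0655]
ee_rot: [-2.325, 2.112, -0.001]
force: [1.1, 0.2, -1.0]
width: 0.433
gripper_force: 15.0
```

```bash
python3 - <<'E'
from h import *
for i in range(3): grab('wrist','w4')
grab('scene','s4')
s=readout.observe();print(s['position'],s['joints'].round(3),s['force'],R.from_rotvec(s['ee_rot']).as_matrix().round(4))
a=cv2.imread('pics/w4.png');cv2.imwrite('pics/w4b.png',cv2.resize(np.clip(a[120:320,130:390]*1.4,0,255).astype('uint8'),(780,600)))
E
```

```text
[ 0.574238   -0.01572715  0.06563184] [-0.631  0.678  0.857  1.917 -0.675  0.861 -2.464] [-0.2455564  -0.71138069 -2.29653035] [[ 9.680e-02 -9.953e-01  1.700e-03]
 [-9.953e-01 -9.680e-02  1.000e-04]
 [ 0.000e+00 -1.700e-03 -1.000e+00]]
```

View pics/w4b.png

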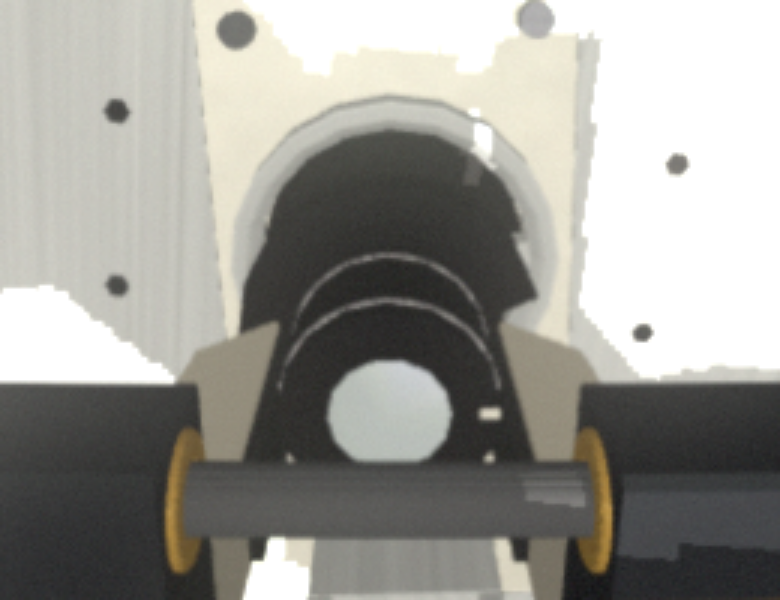

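Here the ring's far wall is at the middle top, the key lies under the notch side (right), and plate holes show at (235,30) and (537,18). I'll use the holes to cross-check.

```bash
python3 - <<'E'
from h import *
s=readout.observe();T=R.from_rotvec(s['ee_rot']).as_matrix()
px=np.array([spot('w4',(130+x/3,120+y/3)) for x,y in((235,30),(537,18))])
W=onplane('w4',px,.006);print(px,W); d=W[0]-W[1];print(np.degrees(np.arctan2(d[1],d[0])),np.hypot(*d[:2]))
I=spot('w4',(130+490/3,120+413/3),4,False);zt=s['position'][2]+.0244
print('idx',(onplane('w4',[I],zt)[0]-s['position'])@T)
z=np.load('pics/w4.npz');g=cv2.cvtColor(z['p'],cv2.COLOR_RGB2GRAY)
mm=np.zeros_like(g);mm[232:276,238:284]=g[232:276,238:284]>85
c=max(cv2.findContours(mm,0,1)[0],key=cv2.contourArea).reshape(-1,2).astype(float)
L=(onplane('w4',c,zt)-s['position'])@T;print('lens',L.min(0),L.max(0)); print(s['position'])
E
```

```text
[[208.29780169 129.52690634]
 [307.58738502 125.54664915]] [[ 0.61813682 -0.07476684  0.006     ]
 [ 0.54450003 -0.08481505  0.006     ]]
7.770382137236456 0.07431919460691738
idx [ 0.00446054  0.01824803 -0.0244311 ]
lens [-0.00524243 -0.01060293 -0.02441925] [ 0.01482648  0.01130353 -0.02438186]
[ 0.574238   -0.01572715  0.06563184]
```

Call:
{"method": "move_arm", "body": {
  "series": [
    [-0.0016,-0.0011,0,0,0,0],
    [-0.0016,-0.0011,-0.015,0,0,0],
    [-0.0016,-0.0011,-0.03,0,0,0],
    [-0.0016,-0.0011,-0.038,0,0,0],
    [-0.0016,-0.0011,-0.038,0,0,0]
  ]
}}

```text
clock: 6.65
position: [0.5713, -0.0166, 0.0347]
ee_rot: [2.324, -2.111, -0.003]
force: [-0.0, 0.8, -2.2]
width: 0.434
gripper_force: 15.0
```

Call:
{"method": "move_arm", "body": {
  "series": [
    [0,0,-0.002,0,0,0],
    [0,0,-0.004,0,0,0],
    [0,0,-0.006,0,0,0],
    [0,0,-0.006,0,0,0]
  ]
}}

```text
clock: 7.05
position: [0.5723, -0.0166, 0.0316]
ee_rot: [-2.326, 2.112, 0.0]
force: [-0.4, 0.7, -1.3]
width: 0.434
gripper_force: 15.0
```

Call:
{"method": "move_arm", "body": {
  "series": [
    [0.0005,0,-0.002,0,0,0],
    [0.0005,0,-0.004,0,0,0],
    [0.0005,0,-0.006,0,0,0],
    [0.0005,0,-0.006,0,0,0]
  ]
}}

```text
clock: 7.45
position: [0.5725, -0.0166, 0.0269]
ee_rot: [2.326, -2.112, -0.0]
force: [0.1, 0.2, -1.4]
width: 0.432
gripper_force: 15.0
```

```bash
python3 - <<'E'
from h import *
for i in range(3): grab('wrist','w5')
s=readout.observe();print(s['position'],s['force'],s['ft_torque'])
E
```

```text
[ 0.57269137 -0.01667448  0.02709684] [ 0.63113834 -0.07240571 -2.37874155] [ 0.17154126 -0.06288149  0.00985947]
```

1.5 mm to go.

Call:
{"method": "move_arm", "body": {
  "series": [
    [0,0,-0.001,0,0,0],
    [0,0,-0.002,0,0,0],
    [0,0,-0.002,0,0,0],
    [0,0,-0.002,0,0,0]
  ]
}}

```text
clock: 8.0
position: [0.5727, -0.0167, 0.0257]
ee_rot: [-2.326, 2.112, 0.0]
force: [-0.9, 1.0, -0.1]
width: 0.436
gripper_force: 15.0
```

Call:
{"method": "move_arm", "body": {
  "series": [
    [0,0,-0.0007,0,0,0],
    [0,0,-0.0007,0,0,0],
    [0,0,-0.0007,0,0,0]
  ]
}}

```text
clock: 8.3
position: [0.5727, -0.0167, 0.0256]
ee_rot: [-2.325, 2.112, 0.0]
force: [-2.9, 0.3, 7.5]
width: 0.431
gripper_force: 15.0
```

Call:
{"method": "move_arm", "body": {
  "series": [
    [0,0,0,0,0,0],
    [0,0,0,0,0,0],
    [0,0,0,0,0,0],
    [0,0,0,0,0,0],
    [0,0,0,0,0,0]
  ],
  "claw": 0.35
}}

```text
clock: 8.8
position: [0.5727, -0.0167, 0.025]
ee_rot: [2.326, -2.112, 0.0]
force: [0.7, -0.3, 0.4]
width: 0.669
gripper_force: 0.0
```

Call:
{"method": "move_arm", "body": {
  "series": [
    [0,0,0.02,0,0,0],
    [0,0,0.06,0,0,0],
    [0,0,0.12,0,0,0],
    [0,0.03,0.17,0,0,0],
    [0,0.07,0.17,0,0,0]
  ]
}}

```text
clock: 9.3
position: [0.5756, 0.0335, 0.1587]
ee_rot: [-2.317, 2.113, -0.01]
force: [0.4, 0.4, 0.1]
width: 0.672
gripper_force: 0.0
```

```bash
python3 - <<'E'
from h import *
for i in range(4): grab('wrist','w6')
s=readout.observe();print(s['position'],s['joints'].round(2))
P,ok,_=cloud('w6')
r=np.hypot(P[...,0]-.5731,P[...,1]+.0203)
for a,b in((0,.009),(.012,.018),(.022,.031),(.036,.041)):
    q=P[ok&(r>a)&(r<b)&(P[...,2]<.07)];A=np.c_[q[:,:2]-[.5731,-.0203],np.ones(len(q))];so=np.linalg.lstsq(A,q[:,2],rcond=None)[0];print(a,len(q),np.median(q[:,2]).round(4),np.degrees(so[:2]).round(2))
a=cv2.imread('pics/w6.png');cv2.imwrite('pics/w6b.png',cv2.resize(np.clip(a[:240]*1.5,0,255).astype('uint8'),(800,375)))
E
```

```text
[0.57255057 0.03661595 0.15327972] [-0.8   0.58  0.97  1.84 -0.56  1.02 -2.64]
0 320 0.0509 [0.04 0.29]
0.012 714 0.0507 [-0.27  0.13]
0.022 1318 0.0167 [0.57 0.18]
0.036 1228 0.0166 [0.05 0.14]
```

View pics/w6b.png

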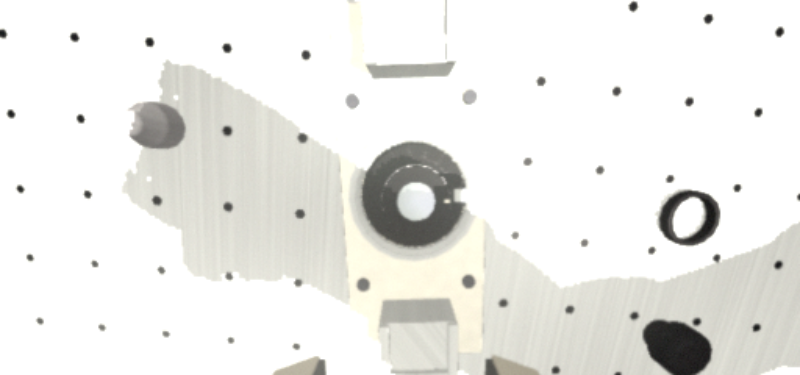

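The carrier is seated: flange and rim are level at 16.7 mm, flat, with the notch at the key (456,196). Next is the bar.

Call:
{"method": "move_arm", "body": {
  "series": [
    [-0.06,0.18,0.02,0,0,0.14],
    [-0.06,0.18,0.02,0,0,0.28],
    [-0.06,0.18,0.02,0,0,0.42],
    [-0.06,0.18,0.02,0,0,0.56],
    [-0.06,0.18,0.02,0,0,0.7]
  ],
  "claw": 0
}}

```text
clock: 10.0
position: [0.5271, 0.1714, 0.1677]
ee_rot: [2.932, -1.126, -0.0]
force: [-0.8, -0.5, -0.3]
width: 0.497
gripper_force: 0.0
```

Call:
{"method": "move_arm", "body": {
  "series": [
    [-0.06,0.175,0,0,0,0.14],
    [-0.06,0.175,0,0,0,0.28],
    [-0.06,0.175,0,0,0,0.42],
    [-0.06,0.175,0,0,0,0.51],
    [-0.06,0.175,0,0,0,0.51]
  ]
}}

```text
clock: 10.5
position: [0.4826, 0.3017, 0.1676]
ee_rot: [3.124, -0.322, -0.0]
force: [0.1, -0.8, 0.1]
width: 0.503
gripper_force: 0.0
```

```bash
python3 - <<'E'
from h import *
for i in range(5): grab('wrist','w7')
s=readout.observe();M=R.from_rotvec(s['ee_rot']).as_matrix();print(s['position'],s['joints'].round(2),np.degrees(np.arctan2(M[1,0],M[0,0])))
P,ok,p=cloud('w7')
m=ok&(P[...,2]>.005)&(P[...,2]<.015)&(np.hypot(P[...,0]-.48,P[...,1]-.303)<.13)&(p.max(2)<120)
f=ok&(P[...,2]>.03)&(P[...,2]<.048)&(np.hypot(P[...,0]-.48,P[...,1]-.303)<.06)
for n,k in(('bar',m),('fin',f)):
    q=P[k][:,:2].astype('float32'); print(n,len(q),P[k][:,2].mean(),cv2.minAreaRect(q))
a=cv2.imread('pics/w7.png');cv2.imwrite('pics/w7b.png',cv2.resize(np.clip(a*1.3,0,255).astype('uint8'),(800,600)))
E
```

```text
[0.48333856 0.30045311 0.16765225] [-1.12  0.45  0.66  1.83 -0.33  0.98 -2.1 ] -12.13447596071026
bar 2013 0.008717245053911653 ((0.4824174642562866, 0.30619707703590393), (0.02999730035662651, 0.19726690649986267), 76.75248718261719)
fin 560 0.038525965622440504 ((0.4810630679130554, 0.3054269254207611), (0.011832371354103088, 0.04935021325945854), 77.27532196044922)
```

View pics/w7b.png

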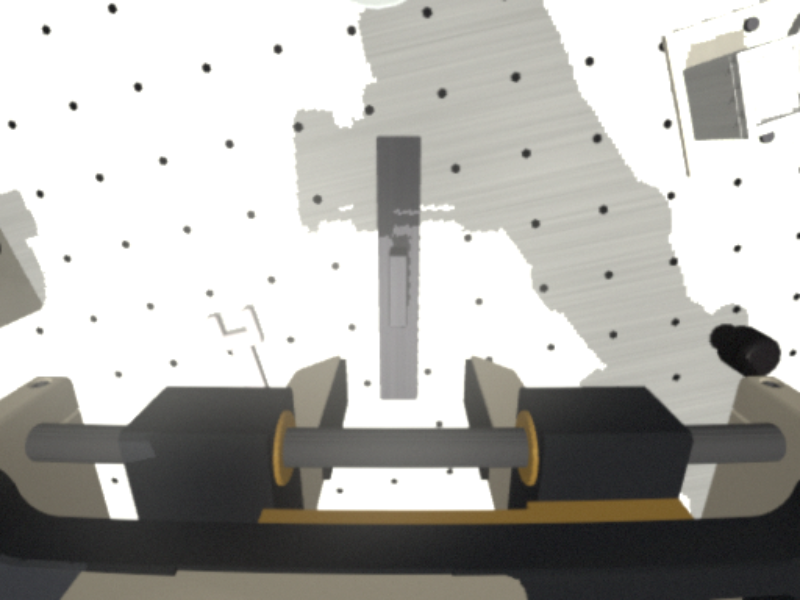

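The bar runs vertically at column 399, rows 137–398, with the fin at (398,290), nearly in line with the tool.

Call:
{"method": "move_arm", "body": {
  "series": [
    [-0.002,0.007,-0.06,0,0,-0.015],
    [-0.002,0.007,-0.12,0,0,-0.015],
    [-0.002,0.007,-0.17,0,0,-0.015],
    [-0.002,0.007,-0.2,0,0,-0.015],
    [-0.002,0.007,-0.206,0,0,-0.015]
  ]
}}

```text
clock: 11.25
position: [0.48, 0.3054, 0.0106]
ee_rot: [3.118, -0.353, -0.005]
force: [-1.1, -0.1, 0.4]
width: 0.498
gripper_force: 0.0
```

Call:
{"method": "move_arm", "body": {
  "series": [
    [0,0,0,0,0,0],
    [0,0,0,0,0,0],
    [0,0,0,0,0,0],
    [0,0,0,0,0,0],
    [0,0,0,0,0,0]
  ],
  "claw": -1,
  "squeeze": 30
}}

```text
clock: 11.75
position: [0.4815, 0.3075, 0.0139]
ee_rot: [-3.121, 0.349, -0.001]
force: [-1.3, -0.8, 5.4]
width: 0.13
gripper_force: 30.0
```

Call:
{"method": "move_arm", "body": {
  "series": [
    [0,0,0,0,0,0],
    [0,0,0,0,0,0],
    [0,0,0,0,0,0]
  ]
}}

```text
clock: 12.05
position: [0.4815, 0.3075, 0.0139]
ee_rot: [-3.121, 0.349, -0.001]
force: [-0.9, -2.4, 7.6]
width: 0.129
gripper_force: 30.0
```

```bash
python3 - <<'E'
from h import *
for i in range(2): grab('wrist','w8')
s=readout.observe();M=R.from_rotvec(s['ee_rot']).as_matrix();print(s['position'],s['width'],s['force'],np.degrees(np.arctan2(M[1,0],M[0,0])))
E
```

```text
[0.48142912 0.30749715 0.01385683] 0.12790212357714922 [-1.84457133 -1.03317544  7.46415264] -12.772613787039012
```

Call:
{"method": "move_arm", "body": {
  "series": [
    [0,0,0.05,0,0,0],
    [0,0,0.11,0,0,0],
    [0,0,0.17,0,0,0],
    [0,0,0.22,0,0,0],
    [0,0,0.235,0,0,0]
  ]
}}

```text
clock: 12.65
position: [0.4828, 0.308, 0.1933]
ee_rot: [-3.118, 0.349, -0.006]
force: [0.3, 0.6, -2.4]
width: 0.126
gripper_force: 30.0
```

Call:
{"method": "move_arm", "body": {
  "series": [
    [0.012,-0.044,0,0,0,-0.13],
    [0.025,-0.09,0,0,0,-0.26],
    [0.038,-0.135,0,0,0,-0.39],
    [0.05,-0.18,0,0,0,-0.52],
    [0.063,-0.225,0,0,0,-0.65]
  ]
}}

```text
clock: 13.15
position: [0.5278, 0.1374, 0.1885]
ee_rot: [2.822, -1.379, -0.002]
force: [0.5, 0.6, -1.9]
width: 0.127
gripper_force: 30.0
```

Call:
{"method": "move_arm", "body": {
  "series": [
    [0.012,-0.044,0,0,0,-0.13],
    [0.025,-0.09,0,0,0,-0.26],
    [0.04,-0.14,0,0,0,-0.39],
    [0.059,-0.19,0,0,0,-0.511],
    [0.059,-0.212,0,0,0,-0.511]
  ]
}}

```text
clock: 13.65
position: [0.5731, -0.0244, 0.1887]
ee_rot: [2.353, -2.078, 0.003]
force: [0.0, -0.4, -1.0]
width: 0.128
gripper_force: 30.0
```

```bash
python3 - <<'E'
from h import *
for i in range(5): grab('wrist','w9')
s=readout.observe();M=R.from_rotvec(s['ee_rot']).as_matrix();print(s['position'],s['joints'].round(2),s['width'],M.round(4),np.degrees(np.arctan2(M[1,0],M[0,0])))
a=cv2.imread('pics/w9.png');cv2.imwrite('pics/w9b.png',cv2.resize(a,(800,600)))
E
```

```text
[ 0.57218039 -0.01919797  0.18851609] [-0.73  0.54  1.01  1.81 -0.51  1.09 -2.55] 0.1275165377167002 [[ 1.327e-01 -9.911e-01 -1.400e-03]
 [-9.912e-01 -1.327e-01  8.000e-04]
 [-1.000e-03  1.300e-03 -1.000e+00]] -82.37201732077477
```

View pics/w9b.png

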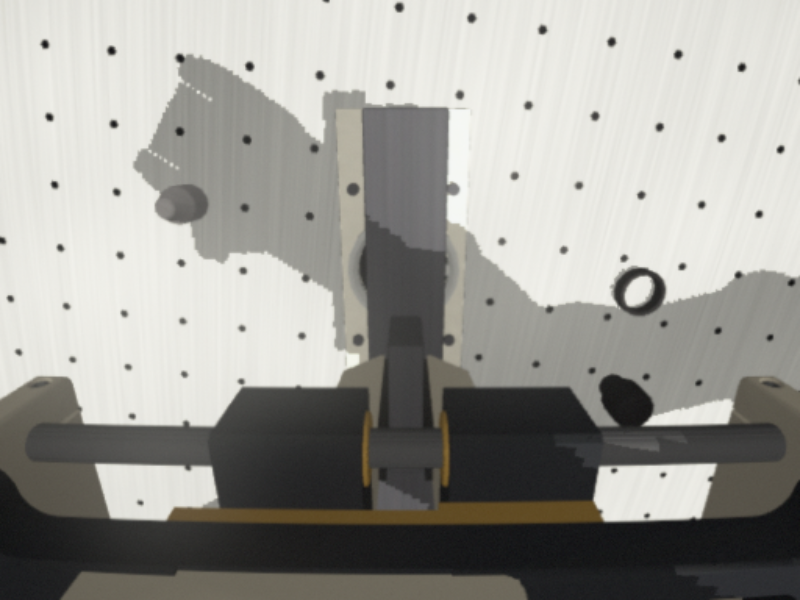

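The bar's far end is at (363–448,107), and the plate holes at (353,189), (452,188), (358,340) and (448,340) flank it.

```bash
python3 - <<'E'
from h import *
s=readout.observe();M=R.from_rotvec(s['ee_rot']).as_matrix();f=.64
W=onplane('w9',[spot('w9',(x*f,y*f),7) for x,y in((353,189),(452,188),(358,340),(448,340))],.006)
print('seat',W.mean(0)); d=W[:2].mean(0)-W[2:].mean(0); print('yaw',np.degrees(np.arctan2(d[1],d[0])))
# bar edges from gradients
z=np.load('pics/w9.npz');g=cv2.cvtColor(z['p'],cv2.COLOR_RGB2GRAY).astype(float);zt=s['position'][2]-.0059
def edge(row,a,b): x=np.diff(cv2.GaussianBlur(g,(3,3),0)[row,a:b]); return a+np.argmax(abs(x))+.5
L=[(edge(r,226,240),r) for r in range(80,125,4)];Rr=[(edge(r,280,294),r) for r in range(80,125,4)]
A=(onplane('w9',L,zt)-s['position'])@M;B=(onplane('w9',Rr,zt)-s['position'])@M
for q in(A,B): k=np.polyfit(q[:,0],q[:,1],1);print('edge y@x=.07',np.polyval(k,.07),'slope deg',np.degrees(k[0]))
C=g[50:90,240:280].mean(1);r=50+np.argmax(abs(np.diff(C)))+.5;print('end',(onplane('w9',[(259,r)],zt)-s['position'])@M,r)
print(s['position'])
E
```

```text
seat [ 0.57562623 -0.01941999  0.006     ]
yaw -82.22455830427093
edge y@x=.07 -0.014808955445241113 slope deg 1.640489877334218
edge y@x=.07 0.016641278680254494 slope deg -3.0527206911168254
end [[0.1010624  0.00071182 0.00580322]] 68.5
[ 0.57218039 -0.01919797  0.18851609]
```

```bash
python3 - <<'E'
from h import *
s=readout.observe();M=R.from_rotvec(s['ee_rot']).as_matrix()
P,ok,p=cloud('w9');L=(P-s['position'])@M
m=ok&(abs(L[...,1])<.012)&(L[...,0]>.04)&(L[...,0]<.12)&(abs(L[...,2])<.04)
q=L[m];A=np.c_[q[:,:2],np.ones(len(q))];so=np.linalg.lstsq(A,q[:,2],rcond=None)[0];print(len(q),so,np.degrees(so[:2]),q[:,0].max())
m=ok&(abs(L[...,2]-.006)<.02)&(L[...,0]>.03);q=L[m]
for a in(.04,.06,.08,.095): k=q[abs(q[:,0]-a)<.004];print(a,k[:,1].min(),k[:,1].max())
# seat by depth: post far / plate edges
t=ok&(P[...,2]>.002)&(P[...,2]<.011);print('plate y-range tool',[ (L[t&(abs(L[...,0]-a)<.003)&(abs(L[...,1])<.07)][:,1].min(),L[t&(abs(L[...,0]-a)<.003)&(abs(L[...,1])<.07)][:,1].max()) for a in(.04,.05,.06,.07)])
E
```

```text
4746 [0.00252203 0.00181673 0.00515359] [0.14450192 0.10409107] 0.10092286548391805
0.04 -0.013776015533863423 0.015586669173626727
0.06 -0.013823797922752267 0.01564643519476581
0.08 -0.013814722676001343 0.015760353453594653
0.095 -0.01403043988337045 0.015420493669624873
plate y-range tool [(np.float64(-0.06860810989129526), np.float64(0.06373803579858416)), (np.float64(-0.06435892569809094), np.float64(0.06945251537528147)), (np.float64(-0.06739952602080758), np.float64(0.05942540357667118)), (np.float64(-0.06341080856031811), np.float64(0.062367005117550216))]
```

```bash
python3 - <<'E'
from h import *
f=.64;z=np.load('pics/w9.npz');g=cv2.cvtColor(z['p'],cv2.COLOR_RGB2GRAY)
for (x,y),r,e in zip(((353,189),(452,188),(358,340),(448,340)),(6,4,6,4),((.6179,-.0754),(.5444,-.0852),(.6021,.0443),(.5282,.0345))):
    p=spot('w9',(x*f,y*f),r);print(p,onplane('w9',[p],.006)[0][:2]-e)
P=onplane('w9',[(450*f,188*f)],.006);print(P)
print(g[115:127,280:296])
E
```

```text
[225.48680352 120.66803519] [1.40099921e-05 5.70251017e-04]
[285.46478873 119.85915493] [0.00476968 0.00040954]
[228.83617747 217.10665529] [-1.08094997e-05  7.25257090e-04]
[285.62728785 216.8968386 ] [0.00152323 0.00073981]
[[ 0.54617457 -0.08466587  0.006     ]]
[[124 122 123 122 118 127 201 242 243 243 245 246 246 246 246 246]
 [123 124 124 121 119 124 198 226 195 191 223 241 244 246 246 246]
 [122 123 122 123 118 123 189 216 168 145 147 173 221 243 245 246]
 [123 123 123 120 119 114 130 140 126 128 131 134 162 221 243 246]
 [123 122 121 120 119 108 106 119 126 129 129 129 136 176 229 245]
 [122 122 122 119 117 110 107 120 126 128 128 128 130 146 216 244]
 [123 123 123 120 117 109 111 124 128 128 130 128 129 145 214 244]
 [124 121 121 119 119 116 120 125 130 130 130 130 134 162 224 245]
 [123 122 120 121 119 124 142 145 135 132 130 132 145 196 237 245]
 [124 121 120 121 118 126 163 185 172 153 148 160 191 229 244 246]
 [121 122 122 119 118 133 202 240 238 223 214 228 242 245 246 246]
 [121 121 121 120 118 133 206 243 245 244 244 245 245 246 246 246]]
```

Call:
{"method": "move_arm", "body": {
  "series": [
    [0.002,0.0005,-0.04,0,0,0],
    [0.002,0.0005,-0.08,0,0,0],
    [0.002,0.0005,-0.12,0,0,0],
    [0.002,0.0005,-0.14,0,0,0],
    [0.002,0.0005,-0.144,0,0,0]
  ]
}}

```text
clock: 14.4
position: [0.573, -0.0187, 0.0797]
ee_rot: [2.363, -2.067, -0.004]
force: [-0.6, -0.4, -1.0]
width: 0.126
gripper_force: 30.0
```

Call:
{"method": "move_arm", "body": {
  "series": [
    [0,0,0,0,0,0],
    [0,0,0,0,0,0],
    [0,0,0,0,0,0],
    [0,0,0,0,0,0]
  ]
}}

```text
clock: 14.8
position: [0.5747, -0.02, 0.0822]
ee_rot: [-2.362, 2.069, -0.001]
force: [-0.6, 0.1, -2.1]
width: 0.127
gripper_force: 30.0
```

Call:
{"method": "move_arm", "body": {
  "series": [
    [-0.001,0.0016,-0.003,0,0,0],
    [-0.001,0.0016,-0.006,0,0,0],
    [-0.001,0.0016,-0.009,0,0,0],
    [-0.001,0.0016,-0.012,0,0,0],
    [-0.001,0.0016,-0.012,0,0,0]
  ]
}}

```text
clock: 15.3
position: [0.5731, -0.0188, 0.0719]
ee_rot: [2.363, -2.07, -0.001]
force: [0.3, 0.4, -1.2]
width: 0.128
gripper_force: 30.0
```

Call:
{"method": "move_arm", "body": {
  "series": [
    [0,0,-0.002,0,0,0],
    [0,0,-0.004,0,0,0],
    [0,0,-0.006,0,0,0],
    [0,0,-0.0065,0,0,0],
    [0,0,-0.0065,0,0,0]
  ]
}}

```text
clock: 15.8
position: [0.5734, -0.0189, 0.0679]
ee_rot: [-2.363, 2.07, 0.0]
force: [-2.5, 1.4, 5.1]
width: 0.125
gripper_force: 30.0
```

```bash
python3 - <<'E'
from h import *
for i in range(3): grab('wrist','w10')
s=readout.observe();print(s['position'],s['force'],s['ft_torque'])
E
```

```text
[ 0.5734073  -0.01882054  0.06788904] [-1.77776499  0.45580036  5.50914176] [ 0.16411809  0.49613872 -0.03191375]
```

Contact came at exactly the expected height, so I'll release and retreat.

Call:
{"method": "move_arm", "body": {
  "series": [
    [0,0,0,0,0,0],
    [0,0,0,0,0,0],
    [0,0,0,0,0,0],
    [0,0,0,0,0,0],
    [0,0,0,0,0,0]
  ],
  "claw": -0.2
}}

```text
clock: 16.45
position: [0.5734, -0.0189, 0.0674]
ee_rot: [2.363, -2.07, -0.0]
force: [-0.8, 0.7, -0.7]
width: 0.399
gripper_force: 0.0
```

Call:
{"method": "move_arm", "body": {
  "series": [
    [0,0,0.02,0,0,0],
    [0,0,0.06,0,0,0],
    [0,0,0.12,0,0,0],
    [0,0.04,0.17,0,0,0],
    [0,0.08,0.17,0,0,0]
  ]
}}

```text
clock: 16.95
position: [0.5762, 0.0398, 0.2011]
ee_rot: [-2.355, 2.07, -0.009]
force: [1.5, 1.0, -0.6]
width: 0.405
gripper_force: 0.0
```

```bash
python3 - <<'E'
from h import *
for i in range(5): grab('wrist','w11')
grab('scene','s11')
s=readout.observe();print(s['position'],s['width'],s['clock'])
P,ok,p=cloud('w11')
t=np.radians(7.6);C=np.array([[np.cos(t),np.sin(t)],[-np.sin(t),np.cos(t)]])
Q=(P[...,:2]-[.5731,-.0201])@C.T
m=ok&(abs(Q[...,0])<.012)&(abs(Q[...,1])<.098)&(abs(Q[...,1])>.03)&(P[...,2]>.04)&(P[...,2]<.08)
A=np.c_[Q[m],np.ones(m.sum())];so=np.linalg.lstsq(A,P[m][:,2],rcond=None)[0];print(m.sum(),so,np.degrees(so[:2]),Q[m].min(0),Q[m].max(0))
a=cv2.imread('pics/w11.png')
cv2.imwrite('pics/fin.png',np.vstack([cv2.resize(a[:250],(700,342)),cv2.resize(cv2.imread('pics/s11.png')[165:235,180:310],(455,245)) if 0 else cv2.copyMakeBorder(cv2.resize(cv2.imread('pics/s11.png')[160:235,180:310],(436,252)),0,0,0,264,cv2.BORDER_CONSTANT)]))
E
```

```text
[0.57312591 0.04013193 0.19525212] 0.4008241142334402 17.25
3386 [-3.92632892e-05  1.04438405e-03  6.27128224e-02] [-0.00224962  0.0598388 ] [-0.01199181 -0.09798111] [0.01199798 0.09791082]
```

View pics/fin.png

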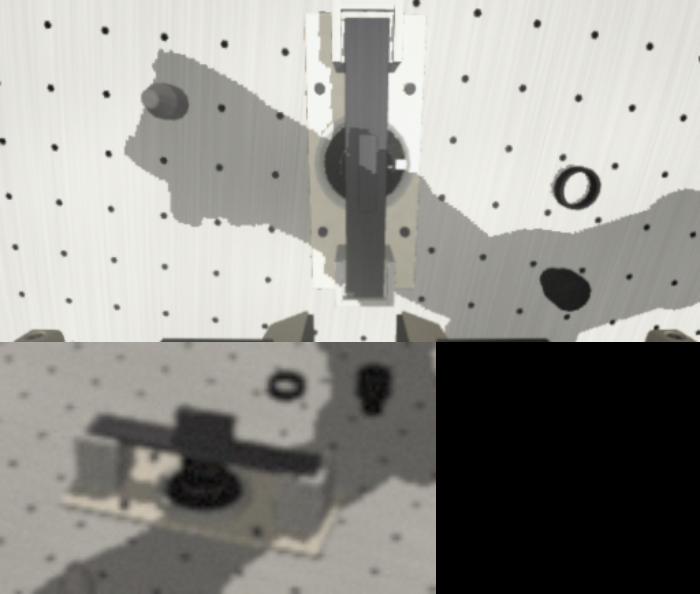

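The bar lies flat, with its top at 62.7 mm (expected 62) and 0.06° tilt, inside both saddles. The carrier is seated beneath it with its notch on the key at (400,163). Handing in.

```bash
python3 -c "
from cell import ticket;print(ticket.sign_off())"
```

```text
the job is handed in; nothing more can be done
None
```

The job is handed in: the lens carrier sits flat in the ring with its notch over the key, the cover bar lies flat in both saddles with its fin up, and I touched nothing else; it took about 17 s of the 64 s allowed.

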